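Clamp an aquarium pre-filter cover crosswise

ROBOT

A 6-joint arm with a two-finger parallel gripper is mounted at the origin on the work surface. World frame = base frame: x ahead of the robot, y to its left, z up, the work surface at z = 0. Lengths are in m, angles in rad, forces in N, time in s.
With the tool pointing down it reaches from about 0.375 to 0.975 m from the base axis. Payload 3.8 kg.
Tool frame: the origin (TCP) lies on the centre line of the jaws, within the pads' length; the fingertips stand 14 mm ahead of it and the grasp point (between the pads) lies 5 mm behind it; z points along the fingers, y is the line along which they close (so a half turn about z gives the same grasp; the last joint's range is limited). The gripper opens to 88 mm and grips with 3 to 60 N. Pads are 18 mm wide; open, the fingers measure 123 mm over their backs; the gripper's body (75 mm by 187 mm) begins 45 mm behind the grasp point.
Start: joints at [-0.037, 0.264, 1.604, -0, 1.274, -0.037], TCP at [0.675, -0, 0.253] pointing down, gripper open.
Joint ranges: [-2.63, 2.63], [-0.94, 2.18], [0.31, 2.57], [-1.31, 4.45], [0, 2.66], [-2.55, 2.55]. Speed limits (rad/s): [2.57, 2.57, 3.14, 3.14, 3.14, 3.14].

INTERFACE

Orientations are given as a unit quaternion [w, x, y, z].
In Python, from bench import state, cams, env gives the robot as it stands.
- The arm moves only by the shell command python3 -m handwheel 'ROWS' [OPENING] [FORCE]. ROWS is JSON, a list of rows, each a list of 4 numbers: the shift along the tool's x, y, z in cm, then the turn about the tool's z in degrees. In form: [[x, y, z, twist], ...]. A call has 1 to 5 rows; each row is the pose to reach, as a shift and turn from the pose commanded when the call began, along the tool's axes at that moment; what a row does not reach only later rows make up. A row lasts 1/10 s, in which the tool goes at most 50 mm and 8.59 degrees, less where a joint would pass 70% of its speed; a pose out of reach is approached as far as the arm can. A call with a gripper value outside its range is refused whole. OPENING is the finger opening in cm, from 0 to 8.81, set as the call begins (- or left out, the last holds). The fingers move at their own pace and stop on an object; FORCE is the grip in N (left out, the last holds). Time passes only in rows, so rows that repeat a pose let the fingers close. It gives the time, the measured TCP pose, the force, the opening and the grip force at its end, in the units of the state.
- state(): the state, without advancing time (a new reading comes with each control period).
- cams.capture(name): name is "scene" or "side" or "wrist"; returns the picture (480x640x3 uint8, red, green, blue); there is no depth.
- cams.camera_params(name): a dict with "vertical_fov" (degrees; the focal length in pixels is half the picture's height over the tangent of half this angle, whatever the lens; pixels are square), "cx", "cy" (the principal point, pixels), "T" (4x4, takes a point from camera to world coordinates). Camera axes: x right, y down, z forward; pixel columns grow to the right and rows downward; lengths in m; the calibration is good to about 2 mm. A picture is of the moment at which its call begins: read the wrist's pose just before it. camera_params takes no time and is no camera call; for the wrist camera it gives the pose at the moment of the call.
- env.job_done(): hands the job in; it is judged then, once.
The state is a dict: "clock": time; "joint_pos": joint angles; "qvel": joint speeds; "joint_torque": joint torques, N m; "tool_pos": TCP position; "tool_rot": TCP orientation; "wrist_force": force on the tool from outside, world axes, zero at the start; "moment": the same for the moment, N m; "width": finger opening in m; "grip_force": force on a finger pad.
Only numpy, scipy, OpenCV 4.12 (cv2) and the standard library are available. Lean on these libraries where they do the work, as an engineer would, in place of code of your own. Each camera call takes 0.05 s, during which the arm holds its last target. There are 200 camera calls.

TASK

Clamp down the cover of the aquarium pre-filter box with its four orange wing knobs, working crosswise: a knob, then the one diagonally opposite, then the other two. On a first round turn each knob clockwise only until its foot just nips its pad; when all four are nipped, go round crosswise again and bring each to firmly hand-tight by feel. Overtighten none, and leave the things on the turntable alone.

Things in the scene. Friction and masses are not known exactly. Their poses are not given: they have to be found in the camera images.
- filter: pre-filter box, fixed: black, 190 x 190 x 75 mm, grey cover to 87 mm, four aluminium corner arms (top 110 mm above the table) carrying the knobs, which stand on 22 mm steel collars. Origin under its centre, z up. Knobs A, B, C, D lie at x, y = (60, 60), (-60, 60), (-60, -60), (60, -60) mm, so A is diagonal to C and B to D.
- knobA_grip (a point): grip point of orange wing knob A, on its axis, 134 mm above the table. Bar 44 mm long (point x), 12 mm thick (point y), from 116 to 148 mm above the table. All four turn about the vertical at a fixed height; tightening is clockwise seen from above and drives the foot below down by 4 mm per rad. Thread friction keeps a knob where it is let go.
- footA: steel pressure foot of knob A, a disc 18 mm across and 7 mm thick under the corner arm, origin at the centre of its underside; knob A drives it down onto a sprung black rubber pad, 22 mm across, on the cover. Not to be handled.
- knobB_grip (a point): grip point of orange wing knob B, on its axis, 134 mm above the table. Bar 44 mm long (point x), 12 mm thick (point y), from 116 to 148 mm above the table. All four: turning takes 0.26 N m while the foot is free; once it meets its pad the torque climbs by 0.26 N m per rad (0.004 N m per N of foot force). The pad is met 0.1 to 0.95 rad from the start, unseen, different for each.
- footB: steel pressure foot of knob B, a disc 18 mm across and 7 mm thick under the corner arm, origin at the centre of its underside; knob B drives it down onto a sprung black rubber pad, 22 mm across, on the cover. Not to be handled.
- knobC_grip (a point): grip point of orange wing knob C, on its axis, 134 mm above the table. Bar 44 mm long (point x), 12 mm thick (point y), from 116 to 148 mm above the table. All four: nipped means a torque of 0.28 to 0.37 N m (foot force 5 to 28 N; aim for 0.31), some 0.2 rad after the pad is met. The bar sits on a rubber core and twists by 0.5 rad per N m before its spindle follows.
- footC: steel pressure foot of knob C, a disc 18 mm across and 7 mm thick under the corner arm, origin at the centre of its underside; knob C drives it down onto a sprung black rubber pad, 22 mm across, on the cover. Not to be handled.
- knobD_grip (a point): grip point of orange wing knob D, on its axis, 134 mm above the table. Bar 44 mm long (point x), 12 mm thick (point y), from 116 to 148 mm above the table. All four: firmly hand-tight means 0.39 to 0.50 N m (foot force 32 to 60 N; aim for 0.43). Above 0.52 N m (66 N) the cover cracks. Judge torque while turning slowly: at rest after a quick turn it reads 0.01 to 0.06 N m low.
- footD: steel pressure foot of knob D, a disc 18 mm across and 7 mm thick under the corner arm, origin at the centre of its underside; knob D drives it down onto a sprung black rubber pad, 22 mm across, on the cover. Not to be handled.
- turntable: round white plastic turntable, 260 mm across, 20 mm tall, fixed, origin at the centre of its underside; the four things on it are to be left alone
- cave: blue ceramic cave on the turntable, a dome 72 mm across and 56 mm tall, origin under its centre
- diffuser: clear glass diffuser on the turntable, disc 40 mm across with a thin upright tube, 62 mm tall in all, origin under its centre
- valve: black plastic check valve lying on the turntable, 58 x 22 x 22 mm, origin under its centre
- bracket: grey suction-cup bracket on the turntable, 42 mm across, 33 mm tall, origin under its centre

How it is judged:
By the outcome, as a careful person would: the job done as asked, in the order asked, and still so for the second after the job is handed in, with the robot touching nothing.
It also fails if it takes over 72 s, if anything falls off the work surface, if the arm or the gripper's body presses on something with over 40 N, if the wrist force passes 120 N, or if a joint passes its speed limit or range.

## Working session

There is one attempt and no reset: what is moved stays moved. The work goes in short steps, Python scripts to look and compute and a shell command to move; the robot and the scene stay as the last step left them, time stands still between calls to the robot, and variables do not carry over. Pictures are saved under pics/ and viewed, at most 10 in all, crops included, and the job is handed in when it is done.

```bash
mkdir -p pics; ls
python3 - <<'E'
from bench import state,cams
import cv2,numpy as np
s=state();print(s)
for n in ["scene","wrist"]:
    p=cams.camera_params(n);print(n,p)
    cv2.imwrite(f"pics/{n}0.png",cams.capture(n)[:,:,::-1])
print(cams.camera_params("side"))
E
```

```text
pics
{'clock': 0.0, 'joint_pos': array([-3.68961916e-02,  2.64773373e-01,  1.60533615e+00, -1.31962295e-05,
        1.27367179e+00, -3.68952147e-02]), 'qvel': array([-0.00011879,  0.00147896, -0.00120258,  0.00079687, -0.00119399,
       -0.00023236]), 'joint_torque': array([-9.59501231e-04, -5.02113855e+01, -3.56871557e+01,  7.25938403e-02,
        2.92220683e-02, -1.93505334e-04]), 'tool_pos': array([6.74344677e-01, 2.07915795e-05, 2.51394764e-01]), 'tool_rot': array([-0.00079753,  0.70710533,  0.70710738, -0.00074936]), 'wrist_force': array([-0.48870946, -0.39973306,  0.50825544]), 'moment': array([-0.00054456, -0.02699994,  0.03143571]), 'grip_force': 0.0, 'width': 0.0881380143953574}
scene {'vertical_fov': 45.446256639922076, 'cx': 319.94005689562056, 'cy': 239.00902481739723, 'T': array([[-0.12536449,  0.58542303, -0.80097667,  1.28857958],
       [ 0.99187091,  0.05620568, -0.11416224,  0.19837501],
       [-0.02181376, -0.80877735, -0.58771027,  0.61991076],
       [ 0.        ,  0.        ,  0.        ,  1.        ]])}
wrist {'vertical_fov': 67.32061548898317, 'cx': 317.91132617275156, 'cy': 243.9900157285816, 'T': array([[ 0.99999784,  0.00166572, -0.00123937,  0.6745622 ],
       [ 0.00119639, -0.95017412, -0.31171735,  0.08173625],
       [-0.00169685,  0.3117152 , -0.95017407,  0.38328997],
       [ 0.        ,  0.        ,  0.        ,  1.        ]])}
{'vertical_fov': 48.557911585967645, 'cx': 311.44105512375097, 'cy': 230.45939623074074, 'T': array([[-0.73428609, -0.44888939,  0.50923693,  0.02326313],
       [-0.67856276,  0.50679768, -0.53170357,  0.65007076],
       [-0.019404  , -0.73597175, -0.67673411,  0.80309824],
       [ 0.        ,  0.        ,  0.        ,  1.        ]])}
```

View pics/scene0.png

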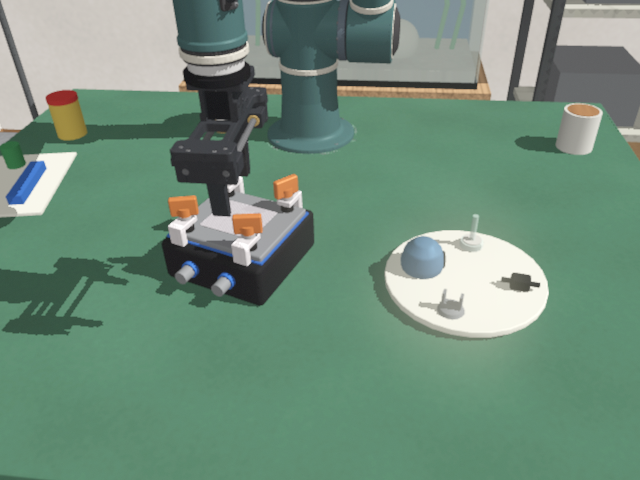

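View pics/wrist0.png

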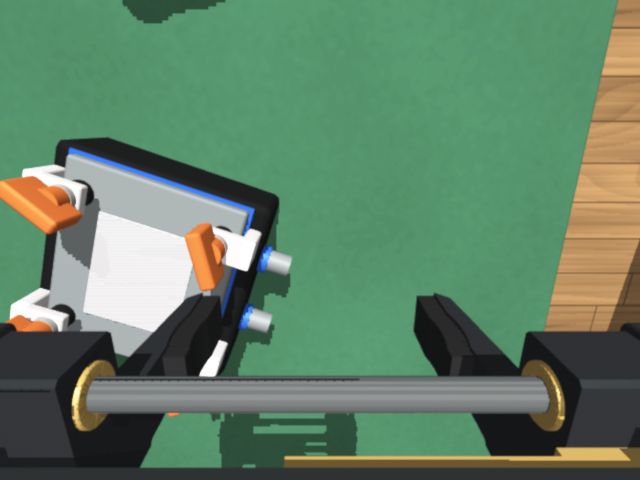

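The scene view shows the box with four orange knobs at (184,206), (247,224), (287,187) and one behind the gripper near (235,185). The turntable is well clear to the right. The wrist view shows knobs at (42,203), (205,257) and (30,325).

```bash
cat > h.py <<'E'
from bench import state,cams
import cv2,numpy as np
def K(p):
    f=240/np.tan(np.radians(p["vertical_fov"]/2)); return f
def ray(p,u,v,z):
    f=K(p);d=p["T"][:3,:3]@np.array([(u-p["cx"])/f,(v-p["cy"])/f,1]);o=p["T"][:3,3]
    return o+d*(z-o[2])/d[2]
def proj(p,X):
    f=K(p);c=p["T"][:3,:3].T@(np.asarray(X)-p["T"][:3,3]);return np.array([p["cx"]+f*c[0]/c[2],p["cy"]+f*c[1]/c[2]])
def orange(im):
    h=cv2.cvtColor(im,cv2.COLOR_RGB2HSV)
    return cv2.inRange(h,(5,170,90),(16,255,255))
E
python3 - <<'E'
from h import *
im=cams.capture("side");cv2.imwrite("pics/side0.png",im[:,:,::-1])
for n in ["scene","side","wrist"]:
    p=cams.camera_params(n); im=cv2.imread(f"pics/{n}0.png")[:,:,::-1]
    N,L,S,C=cv2.connectedComponentsWithStats(orange(np.ascontiguousarray(im)))
    for i in range(1,N):
        if S[i,4]>40: print(n,S[i],C[i].round(1),ray(p,*C[i],.132).round(4))
E
```

```text
side [333  63  62  27 354] [365.1  75.1] [ 0.8427 -0.4325  0.132 ]
side [275 103  30  26 193] [291.4 114.4] [ 0.8497 -0.1529  0.132 ]
side [   0  115  276  168 2789] [132.1 201.2] [0.8559 0.2975 0.132 ]
side [377 157  13  22 181] [382.8 167.8] [ 0.5481 -0.1226  0.132 ]
side [327 174  15  22 223] [333.8 184.8] [ 0.5878 -0.0093  0.132 ]
side [411 187  12  24 210] [416.  198.9] [ 0.4359 -0.0825  0.132 ]
side [360 205  10  27 198] [364.6 218.4] [0.4753 0.0307 0.132 ]
wrist [   0  177   81   57 2454] [ 41.  203.2] [0.478  0.0293 0.132 ]
wrist [ 186  224   38   66 1682] [205.8 255.9] [ 0.5912 -0.0102  0.132 ]
wrist [  7 316  44  16 394] [ 27.9 324.6] [ 0.4443 -0.0685  0.132 ]
```

View pics/side0.png

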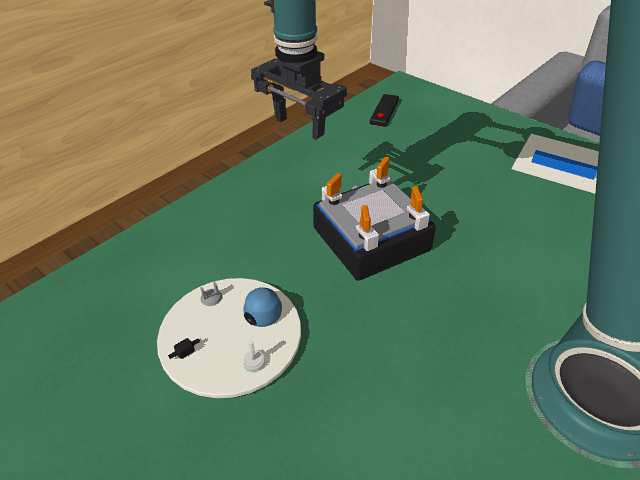

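```bash
python3 -m handwheel '[[-3,-4,-1.5,0],[-6,-8,-3,0],[-9,-12,-4,0],[-11,-16,-5,0],[-11,-16,-5,0]]' 4 60; python3 -m handwheel '[[0,0,0,0],[0,0,0,0],[0,0,0,0]]'
cat >> h.py <<'E'
from scipy.optimize import minimize
def bar(x,y,a):
    c,s=np.cos(a),np.sin(a)
    return [(x+c*u-s*v,y+s*u+c*v,z) for u in(-.022,.022) for v in(-.006,.006) for z in(.116,.148)]
def fitbar(p,m,x,y,yaws=np.arange(0,180,2)):
    def iou(q):
        h=cv2.convexHull(np.array([proj(p,X) for X in bar(*q)],np.float32)*16).astype(np.int32)
        r=np.zeros_like(m);cv2.fillConvexPoly(r,h,255,shift=4)
        c=r.sum()/255; roi=np.zeros_like(m);u=proj(p,(q[0],q[1],.132));cv2.circle(roi,tuple(int(t) for t in u),60,255,-1)
        mm=m&roi
        return -np.count_nonzero(mm&r)/max(1,np.count_nonzero(mm|r))
    b=min(yaws,key=lambda a:iou((x,y,np.radians(a))))
    r=minimize(iou,[x,y,np.radians(b)],method="Nelder-Mead",options=dict(initial_simplex=np.array([x,y,np.radians(b)])+np.array([[0,0,0],[.004,0,0],[0,.004,0],[0,0,.08]])))
    return r.x[0],r.x[1],np.degrees(r.x[2]),-r.fun
E
python3 - <<'E'
from h import *
s=state();print(s["clock"],s["tool_pos"],s["joint_pos"],s["moment"])
for n in ["wrist","side"]:
    p=cams.camera_params(n);im=cams.capture(n);m=orange(im)
    if n=="wrist":cv2.imwrite("pics/w1.png",im[:,:,::-1])
    for k in [(.475,.031),(.588,-.009),(.548,-.123),(.436,-.083)]:
        print(n,np.round(fitbar(p,m,*k),4))
E
```

```text
clock: 0.65
tool_pos: [0.5116, -0.1121, 0.3043]
tool_rot: [0.001, 0.708, 0.706, -0.0]
wrist_force: [0.2, 0.3, -0.3]
width: 0.0503
grip_force: 0.0
clock: 0.95
tool_pos: [0.5158, -0.1093, 0.302]
tool_rot: [-0.001, 0.707, 0.708, -0.0]
wrist_force: [0.6, 0.7, -0.9]
width: 0.0398
grip_force: 0.0
0.95 [ 0.51577587 -0.10931703  0.30197101] [-2.56265933e-01 -4.47039433e-02  1.85385691e+00  2.73478425e-04
  1.33348104e+00 -2.57443439e-01] [-0.01148392 -0.03846183 -0.00122779]
wrist [4.758000e-01 2.610000e-02 1.344321e+02 4.388000e-01]
wrist [ 5.88500e-01 -9.60000e-03  9.94623e+01  7.87200e-01]
wrist [  0.5509  -0.1241 105.8792   0.743 ]
wrist [ 4.403000e-01 -8.430000e-02  1.407832e+02  6.729000e-01]
side [4.742000e-01 3.350000e-02 1.351042e+02 2.459000e-01]
side [ 5.872000e-01 -8.000000e-03  1.088229e+02  3.417000e-01]
side [  0.5476  -0.1228 108.8339   0.2226]
side [ 4.356000e-01 -8.240000e-02  1.336808e+02  3.339000e-01]
```

View pics/w1.png

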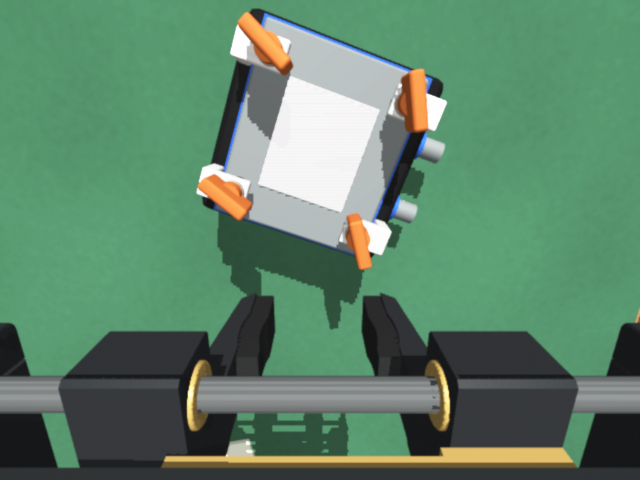

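The wrist view shows all four bars: (265,43), (415,100), (358,240), (224,196). The orange mask was incomplete, so I'll loosen it and refit.

```bash
sed -i 's/(5,170,90),(16,255,255)/(3,140,50),(22,255,255)/' h.py
python3 - <<'E'
from h import *
P=[]
p=cams.camera_params("wrist");im=np.ascontiguousarray(cv2.imread("pics/w1.png")[:,:,::-1]);m=orange(im)
ps=cams.camera_params("side");ms=orange(np.ascontiguousarray(cv2.imread("pics/side0.png")[:,:,::-1]))
for k in [(.475,.031),(.588,-.009),(.548,-.123),(.436,-.083)]:
    f=fitbar(p,m,*k);P.append(f);print(np.round(f,4),np.round(fitbar(ps,ms,*k),4))
P=np.array(P)[:,:2];c=P.mean(0);d=(P-c)
# yaw of square
a=np.angle(sum((d[i,0]+1j*d[i,1])*np.exp(1j*np.pi/2*i) for i in range(4)))
print(c,[ (c+.06*2**.5*np.array([np.cos(a-i*np.pi/2),np.sin(a-i*np.pi/2)])).round(4) for i in range(4)])
E
```

```text
[4.780000e-01 2.840000e-02 1.320542e+02 7.987000e-01] [4.741000e-01 3.320000e-02 1.364092e+02 2.409000e-01]
[ 5.88800e-01 -1.06000e-02  9.89916e+01  8.43200e-01] [ 5.865000e-01 -8.100000e-03  1.058947e+02  3.476000e-01]
[  0.5514  -0.124  105.356    0.7922] [  0.5497  -0.1257 107.9598   0.2336]
[ 4.393000e-01 -8.390000e-02  1.395068e+02  8.354000e-01] [ 4.357000e-01 -8.230000e-02  1.338717e+02  3.539000e-01]
[ 0.5143521  -0.04754686] [array([0.4773, 0.0288]), array([ 0.5907, -0.0105]), array([ 0.5514, -0.1239]), array([ 0.438 , -0.0846])]
```

```bash
python3 -m handwheel '[[-0.6,1.2,3,-7.5],[-1.35,2.5,6,-15.5],[-1.35,3.5,10,-15.5],[-1.35,3.5,14,-15.5],[-1.35,3.5,17.2,-15.5]]' 4 5;python3 -m handwheel '[[0,0,0,0],[0,0,0,0],[0,0,0,0]]'
python3 - <<'E'
from h import *
s=state();print(s["tool_pos"],s["joint_pos"],s["moment"])
p=cams.camera_params("wrist");im=cams.capture("wrist");cv2.imwrite("pics/w2.png",im[:,:,::-1]);print(fitbar(p,orange(im),.55,-.1235,np.arange(85,125)))
E
```

```text
clock: 1.55
tool_pos: [0.5497, -0.1227, 0.1276]
tool_rot: [-0.001, 0.605, 0.796, -0.0]
wrist_force: [-0.0, -0.6, -0.8]
width: 0.0401
grip_force: 0.0
clock: 1.85
tool_pos: [0.5505, -0.1232, 0.1309]
tool_rot: [-0.0, 0.605, 0.796, 0.0]
wrist_force: [1.1, 1.1, 0.9]
width: 0.0399
grip_force: 0.0
[ 0.55053505 -0.1232216   0.13088979] [-2.64350780e-01  1.63436674e-01  1.96291775e+00  1.47612868e-05
  1.01526821e+00 -5.35531738e-01] [-1.33449646e-02 -5.63431161e-02  4.28947532e-05]
(np.float64(0.5506522463245785), np.float64(-0.12260962185891797), np.float64(104.3705052612483), np.float64(0.6588043920292802))
```

View pics/w2.png

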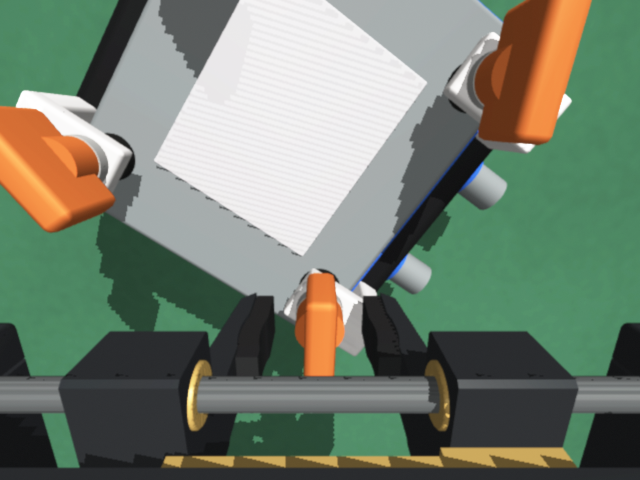

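Bar at column 320 sits centred between the pads (273 to 365) and is aligned with them. Closing.

```bash
python3 -m handwheel '[[0,0,0,0],[0,0,0,0],[0,0,0,0],[0,0,0,0]]' 0 15; python3 -m handwheel '[[0,0,0,0],[0,0,0,0]]' 0 60;python3 -c "
from h import *
s=state();print(s['tool_pos'],s['moment'],s['wrist_force'],s['joint_torque'])"
```

```text
clock: 2.3
tool_pos: [0.551, -0.1231, 0.1312]
tool_rot: [0.001, 0.606, 0.796, 0.001]
wrist_force: [0.2, -0.1, -1.8]
width: 0.0117
grip_force: 15.0
clock: 2.5
tool_pos: [0.551, -0.1232, 0.1312]
tool_rot: [0.001, 0.605, 0.796, 0.001]
wrist_force: [4.5, 2.6, -0.8]
width: 0.0118
grip_force: 60.0
[ 0.55103185 -0.12322366  0.13117777] [ 0.43319189 -0.65340091  0.0110471 ] [ 4.47262771  2.55724155 -0.77341933] [ -1.99430265 -40.72565317 -29.83011246  -1.01127729   1.20029356
  -0.0479888 ]
```

```bash
cat > r.py <<'E'
from h import *
from scipy.spatial.transform import Rotation as R
s=state();x=R.from_quat(np.roll(s["tool_rot"],-1)).as_matrix()[:,0]
print("t %.2f yaw %.1f Mz %.3f F %s j6 %.2f xyz %s"%(s["clock"],np.degrees(np.arctan2(x[1],x[0])),s["moment"][2],s["wrist_force"].round(1),s["joint_pos"][5],s["tool_pos"].round(4)))
E
python3 -m handwheel '[[0,0,0,2],[0,0,0,4],[0,0,0,6]]'>/dev/null; python3 r.py;  python3 -m handwheel '[[0,0,0,2],[0,0,0,4]]'>/dev/null; python3 r.py; python3 -m handwheel '[[0,0,0,1.5],[0,0,0,3]]'>/dev/null; python3 r.py
```

```text
t 2.80 yaw 99.4 Mz 0.194 F [ 4.8  3.  -1.2] j6 -0.43 xyz [ 0.5511 -0.1232  0.1312]
t 3.00 yaw 95.5 Mz 0.249 F [ 5.3  2.  -0.9] j6 -0.36 xyz [ 0.5512 -0.1232  0.1312]
t 3.20 yaw 92.5 Mz 0.318 F [ 4.9  3.1 -0.6] j6 -0.31 xyz [ 0.5512 -0.1232  0.1312]
```

```bash
python3 -m handwheel '[[0,0,0,0]]'>/dev/null; python3 r.py;  for i in 1 2 3; do python3 -m handwheel '[[0,0,0,1]]'>/dev/null; python3 r.py; done
```

```text
t 3.30 yaw 92.5 Mz 0.317 F [ 5.2  2.6 -0.6] j6 -0.31 xyz [ 0.5512 -0.1232  0.1312]
t 3.40 yaw 91.5 Mz 0.216 F [ 4.5  2.6 -0.7] j6 -0.29 xyz [ 0.5512 -0.1232  0.1312]
t 3.50 yaw 90.5 Mz 0.215 F [ 5.4  3.2 -1.3] j6 -0.27 xyz [ 0.5512 -0.1232  0.1312]
t 3.60 yaw 89.5 Mz 0.297 F [ 4.8  3.4 -1.1] j6 -0.26 xyz [ 0.5512 -0.1232  0.1312]
```

```bash
cat > r.py <<'E'
from h import *
from scipy.spatial.transform import Rotation as R
s=state();x=R.from_quat(np.roll(s["tool_rot"],-1)).as_matrix()[:,0]
print("t %.2f yaw %.1f Mz %.3f j6t %.3f |F| %.1f"%(s["clock"],np.degrees(np.arctan2(x[1],x[0])),s["moment"][2],s["joint_torque"][5],np.linalg.norm(s["wrist_force"])))
E
for i in 1 2 3 4 5 6 7 8 9 10; do python3 -m handwheel '[[0,0,0,1]]'>/dev/null; python3 r.py; done
```

```text
t 3.70 yaw 88.5 Mz 0.297 j6t 0.084 |F| 5.8
t 3.80 yaw 87.5 Mz 0.259 j6t 0.084 |F| 5.8
t 3.90 yaw 86.5 Mz 0.282 j6t 0.084 |F| 5.6
t 4.00 yaw 85.5 Mz 0.248 j6t 0.084 |F| 6.4
t 4.10 yaw 84.5 Mz 0.247 j6t 0.084 |F| 6.4
t 4.20 yaw 83.5 Mz 0.271 j6t 0.084 |F| 6.2
t 4.30 yaw 82.5 Mz 0.237 j6t 0.084 |F| 5.5
t 4.40 yaw 81.5 Mz 0.273 j6t 0.084 |F| 6.8
t 4.50 yaw 80.5 Mz 0.230 j6t 0.084 |F| 6.0
t 4.60 yaw 79.5 Mz 0.250 j6t 0.084 |F| 5.7
```

```bash
for i in 1 2 3 4 5 6; do python3 -m handwheel '[[0,0,0,1],[0,0,0,2]]'>/dev/null; python3 r.py; done
```

```text
t 4.80 yaw 77.5 Mz 0.253 j6t 0.084 |F| 6.4
t 5.00 yaw 75.5 Mz 0.246 j6t 0.083 |F| 6.7
t 5.20 yaw 73.5 Mz 0.260 j6t 0.083 |F| 6.6
t 5.40 yaw 71.5 Mz 0.290 j6t 0.083 |F| 7.4
t 5.60 yaw 69.5 Mz 0.275 j6t 0.083 |F| 7.1
t 5.80 yaw 67.5 Mz 0.230 j6t 0.083 |F| 5.6
```

```bash
for i in 1 2 3 4 5 6 ; do python3 -m handwheel '[[0,0,0,1],[0,0,0,2]]'>/dev/null; python3 r.py; done
```

```text
t 6.00 yaw 65.5 Mz 0.246 j6t 0.083 |F| 7.4
t 6.20 yaw 63.5 Mz 0.265 j6t 0.083 |F| 7.0
t 6.40 yaw 61.5 Mz 0.280 j6t 0.087 |F| 7.8
t 6.60 yaw 59.5 Mz 0.261 j6t 0.093 |F| 7.8
t 6.80 yaw 57.5 Mz 0.344 j6t 0.099 |F| 7.9
t 7.00 yaw 55.5 Mz 0.300 j6t 0.105 |F| 6.4
```

```bash
for i in 1 2 3 4 5; do python3 -m handwheel '[[0,0,0,1]]'>/dev/null; python3 r.py; done; for i in 1 2 3; do python3 -m handwheel '[[0,0,0,0]]'>/dev/null; python3 r.py; done
```

```text
t 7.10 yaw 54.5 Mz 0.260 j6t 0.108 |F| 7.9
t 7.20 yaw 53.5 Mz 0.292 j6t 0.110 |F| 7.3
t 7.30 yaw 52.5 Mz 0.303 j6t 0.113 |F| 7.1
t 7.40 yaw 51.5 Mz 0.284 j6t 0.116 |F| 7.7
t 7.50 yaw 50.5 Mz 0.253 j6t 0.119 |F| 7.5
t 7.60 yaw 50.5 Mz 0.267 j6t 0.398 |F| 7.7
t 7.70 yaw 50.5 Mz 0.299 j6t 0.300 |F| 7.1
t 7.80 yaw 50.5 Mz 0.348 j6t 0.295 |F| 7.9
```

```bash
cat > go.py <<'E'
import sys,numpy as np
x,y,psi,X,Y,P=map(float,sys.argv[1:]);a=np.radians(psi);d=np.array([X-x,Y-y])*100
print("x %.2f y %.2f twist %.1f"%(d@[np.cos(a),np.sin(a)],d@[np.sin(a),-np.cos(a)],psi-P))
E
python3 -m handwheel '[[0,0,0,0],[0,0,0,0],[0,0,0,0]]' 4 15; python3 -m handwheel '[[0,0,-3,0],[0,0,-6,0]]'; python3 go.py .55 -.1235 50.5 .4773 .0288 132
```

```text
clock: 8.1
tool_pos: [0.5491, -0.1236, 0.1303]
tool_rot: [-0.0, 0.904, 0.427, -0.001]
wrist_force: [-0.6, 0.1, -0.8]
width: 0.0337
grip_force: 0.0
clock: 8.3
tool_pos: [0.5481, -0.1234, 0.1896]
tool_rot: [-0.001, 0.904, 0.426, -0.002]
wrist_force: [0.5, 0.2, -0.1]
width: 0.04
grip_force: 0.0
x 7.13 y -15.30 twist -81.5
```

```bash
python3 -m handwheel '[[1.4,-3,0,-8],[2.9,-6,0,-16],[4.3,-9.2,0,-24],[5.7,-12.3,0,-32],[7.13,-15.3,0,-40]]' >/dev/null;python3 -m handwheel '[[0,0,0,-8],[0,0,0,-16],[0,0,0,-24],[0,0,0,-32],[0,0,0,-40]]'>/dev/null; python3 -m handwheel '[[0,0,0,-1.5],[0,0,0,-1.5],[0,0,0,-1.5]]'
python3 - <<'E'
from h import *
p=cams.camera_params("wrist");im=cams.capture("wrist");cv2.imwrite("pics/w3.png",im[:,:,::-1]);print(fitbar(p,orange(im),.4773,.0288,np.arange(115,150)))
E
python3 r.py
```

```text
clock: 9.6
tool_pos: [0.4771, 0.0287, 0.1906]
tool_rot: [-0.0, 0.408, 0.913, -0.0]
wrist_force: [0.4, 0.3, 0.0]
width: 0.0396
grip_force: 0.0
(np.float64(0.47729654608553385), np.float64(0.0289331017030083), np.float64(133.2364337486913), np.float64(0.7678132678132679))
t 9.65 yaw 131.9 Mz 0.009 j6t 0.014 |F| 1.0
```

View pics/w3.png

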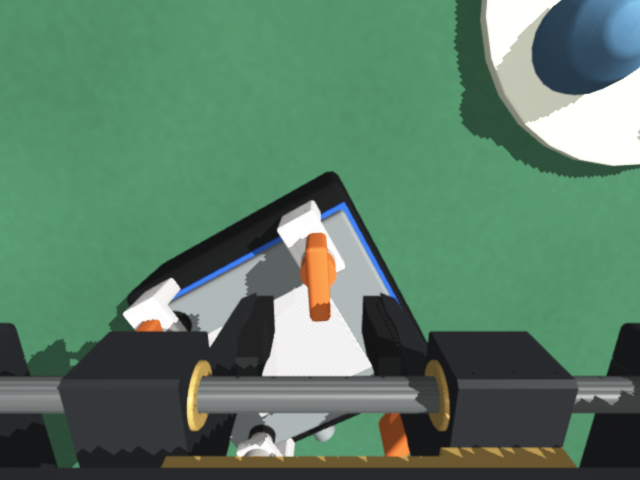

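The bar, centred at column 318, is nearly aligned. Descending with -1.5° of twist, then closing and turning.

```bash
python3 -m handwheel '[[0,0,2,-1.5],[0,0,4,-1.5],[0,0,6,-1.5],[0,0,6,-1.5]]' >/dev/null; python3 -m handwheel '[[0,0,0,0],[0,0,0,0],[0,0,0,0],[0,0,0,0]]' 0 15 >/dev/null; python3 -m handwheel '[[0,0,0,0],[0,0,0,0]]' 0 60;python3 r.py; python3 -m handwheel '[[0,0,0,3],[0,0,0,6],[0,0,0,9],[0,0,0,11],[0,0,0,12]]' >/dev/null; python3 r.py;for i in 1 2 3 4 5 ; do python3 -m handwheel '[[0,0,0,1],[0,0,0,2]]'>/dev/null; python3 r.py; done
```

```text
clock: 10.65
tool_pos: [0.4775, 0.0284, 0.1318]
tool_rot: [0.0, 0.395, 0.919, -0.0]
wrist_force: [-3.1, -2.3, 6.0]
width: 0.0114
grip_force: 60.0
t 10.65 yaw 133.5 Mz 0.069 j6t 0.049 |F| 7.1
t 11.15 yaw 121.5 Mz 0.279 j6t 0.189 |F| 7.9
t 11.35 yaw 119.5 Mz 0.255 j6t 0.081 |F| 7.1
t 11.55 yaw 117.5 Mz 0.240 j6t 0.080 |F| 8.2
t 11.75 yaw 115.5 Mz 0.249 j6t 0.080 |F| 7.4
t 11.95 yaw 113.5 Mz 0.263 j6t 0.080 |F| 7.1
t 12.15 yaw 111.5 Mz 0.299 j6t 0.080 |F| 7.4
```

```bash
for i in 1 2 3 4 5 6 ; do python3 -m handwheel '[[0,0,0,1],[0,0,0,2]]'>/dev/null; python3 r.py; done
```

```text
t 12.35 yaw 109.5 Mz 0.289 j6t 0.080 |F| 8.1
t 12.55 yaw 107.5 Mz 0.264 j6t 0.080 |F| 9.0
t 12.75 yaw 105.5 Mz 0.282 j6t 0.080 |F| 9.0
t 12.95 yaw 103.5 Mz 0.283 j6t 0.080 |F| 8.1
t 13.15 yaw 101.5 Mz 0.247 j6t 0.080 |F| 7.6
t 13.35 yaw 99.5 Mz 0.212 j6t 0.080 |F| 7.3
```

```bash
for i in 1 2 3 4 5 6 ; do python3 -m handwheel '[[0,0,0,1],[0,0,0,2]]'>/dev/null; python3 r.py; done
```

```text
t 13.55 yaw 97.5 Mz 0.249 j6t 0.080 |F| 8.1
t 13.75 yaw 95.5 Mz 0.259 j6t 0.080 |F| 8.5
t 13.95 yaw 93.5 Mz 0.272 j6t 0.080 |F| 7.9
t 14.15 yaw 91.5 Mz 0.216 j6t 0.080 |F| 8.9
t 14.35 yaw 89.5 Mz 0.326 j6t 0.080 |F| 7.6
t 14.55 yaw 87.5 Mz 0.273 j6t 0.080 |F| 8.6
```

```bash
for i in 1 2 3 4 5 6 ; do python3 -m handwheel '[[0,0,0,1],[0,0,0,2]]'>/dev/null; python3 r.py; done
```

```text
t 14.75 yaw 85.5 Mz 0.228 j6t 0.080 |F| 8.1
t 14.95 yaw 83.5 Mz 0.257 j6t 0.080 |F| 8.7
t 15.15 yaw 81.5 Mz 0.287 j6t 0.080 |F| 8.1
t 15.35 yaw 79.5 Mz 0.292 j6t 0.080 |F| 9.0
t 15.55 yaw 77.5 Mz 0.227 j6t 0.080 |F| 8.7
t 15.75 yaw 75.5 Mz 0.311 j6t 0.085 |F| 9.5
```

```bash
for i in 1 2 3 4 5 ; do python3 -m handwheel '[[0,0,0,1],[0,0,0,2]]'>/dev/null; python3 r.py; done;  python3 -m handwheel '[[0,0,0,0.5],[0,0,0,0.5],[0,0,0,0.5]]'>/dev/null; python3 r.py; python3 -m handwheel '[[0,0,0,0],[0,0,0,0],[0,0,0,0]]' 4 15; python3 -m handwheel '[[0,0,-3,0],[0,0,-6,0]]' >/dev/null; python3 r.py; python3 go.py .4773 .0288 65 .5907 -.0105 99
```

```text
t 15.95 yaw 73.5 Mz 0.268 j6t 0.091 |F| 8.8
t 16.15 yaw 71.5 Mz 0.260 j6t 0.097 |F| 9.6
t 16.35 yaw 69.5 Mz 0.271 j6t 0.103 |F| 9.0
t 16.55 yaw 67.5 Mz 0.243 j6t 0.109 |F| 8.9
t 16.75 yaw 65.5 Mz 0.274 j6t 0.114 |F| 8.9
t 17.05 yaw 65.1 Mz 0.350 j6t 0.297 |F| 9.2
clock: 17.35
tool_pos: [0.4775, 0.029, 0.1307]
tool_rot: [0.0, 0.843, 0.537, 0.0]
wrist_force: [0.5, -0.7, -0.3]
width: 0.0333
grip_force: 0.0
t 17.55 yaw 65.0 Mz -0.061 j6t -0.004 |F| 1.4
x 1.23 y 11.94 twist -34.0
```

```bash
python3 -m handwheel '[[0.3,3,0,-7],[0.6,6,0,-14],[0.9,9,0,-21],[1.23,11.94,0,-28],[1.23,11.94,0,-34]]' >/dev/null;python3 -m handwheel '[[0,0,0,0],[0,0,0,0],[0,0,0,0]]' >/dev/null
python3 - <<'E'
from h import *
p=cams.camera_params("wrist");im=cams.capture("wrist");cv2.imwrite("pics/w4.png",im[:,:,::-1])
h=fitbar(p,orange(im),.5907,-.0105,np.arange(80,120));print(h)
N,L,S,C=cv2.connectedComponentsWithStats(orange(im))
for i in range(1,N):
    if S[i,4]>400: print(C[i],cv2.minAreaRect(np.argwhere(L==i)[:,::-1].astype(np.float32)))
E
python3 r.py
```

```text
(np.float64(0.5907752878051153), np.float64(-0.009947449132189364), np.float64(99.68248837908546), np.float64(0.811266447368421))
[115.50391273 176.6222433 ] ((118.60376739501953, 179.38681030273438), (57.41671371459961, 94.36670684814453), 15.945394515991211)
[318.56496152 276.92711634] ((318.0, 277.5), (89.0, 34.0), 90.0)
[ 52.66525295 345.3068767 ] ((53.34614562988281, 344.76922607421875), (63.23582458496094, 67.39607238769531), 56.3099365234375)
[240.75972927 428.48392555] ((240.8500213623047, 433.4500732421875), (20.871028900146484, 46.485477447509766), 18.434947967529297)
t 18.40 yaw 98.9 Mz -0.010 j6t 0.016 |F| 1.0
```

View pics/w4.png

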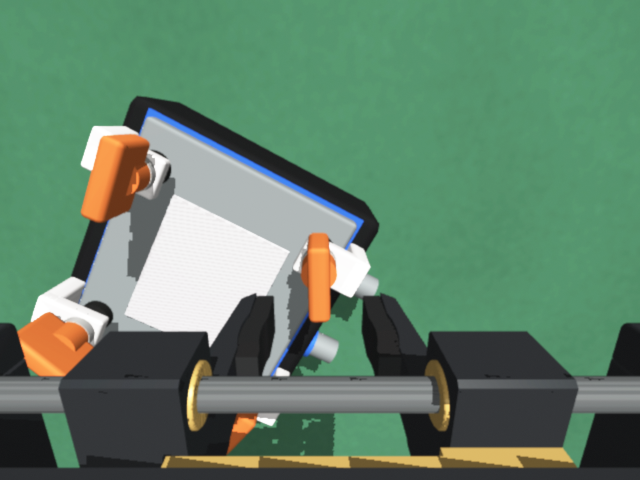

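Knob at (318,277), aligned with the jaws. Descending, gripping and turning.

```bash
python3 -m handwheel '[[0,0,2,-0.5],[0,0,4,-0.5],[0,0,6,-0.5],[0,0,6,-0.5]]' >/dev/null; python3 -m handwheel '[[0,0,0,0],[0,0,0,0],[0,0,0,0],[0,0,0,0]]' 0 15 >/dev/null; python3 -m handwheel '[[0,0,0,0],[0,0,0,0]]' 0 60;python3 r.py; python3 -m handwheel '[[0,0,0,3],[0,0,0,6],[0,0,0,9],[0,0,0,11],[0,0,0,12]]' >/dev/null; python3 r.py;for i in 1 2 3 4 5 ; do python3 -m handwheel '[[0,0,0,1],[0,0,0,2]]'>/dev/null; python3 r.py; done
```

```text
clock: 19.4
tool_pos: [0.5906, -0.0106, 0.132]
tool_rot: [0.0, 0.646, 0.763, -0.0]
wrist_force: [-2.8, -0.6, 5.6]
width: 0.0118
grip_force: 60.0
t 19.40 yaw 99.5 Mz -0.016 j6t 0.008 |F| 6.3
t 19.90 yaw 87.5 Mz 0.270 j6t 0.188 |F| 7.3
t 20.10 yaw 85.5 Mz 0.269 j6t 0.079 |F| 6.7
t 20.30 yaw 83.5 Mz 0.274 j6t 0.079 |F| 6.5
t 20.50 yaw 81.5 Mz 0.264 j6t 0.079 |F| 6.0
t 20.70 yaw 79.5 Mz 0.290 j6t 0.079 |F| 8.2
t 20.90 yaw 77.5 Mz 0.278 j6t 0.079 |F| 6.5
```

```bash
for i in 1 2 3 4 5 6 ; do python3 -m handwheel '[[0,0,0,1],[0,0,0,2]]'>/dev/null; python3 r.py; done
```

```text
t 21.10 yaw 75.5 Mz 0.286 j6t 0.079 |F| 7.4
t 21.30 yaw 73.5 Mz 0.266 j6t 0.079 |F| 7.2
t 21.50 yaw 71.5 Mz 0.188 j6t 0.079 |F| 6.2
t 21.70 yaw 69.5 Mz 0.250 j6t 0.079 |F| 7.0
t 21.90 yaw 67.5 Mz 0.239 j6t 0.079 |F| 7.4
t 22.10 yaw 65.5 Mz 0.262 j6t 0.079 |F| 6.3
```

```bash
for i in 1 2 3 4 5 6 ; do python3 -m handwheel '[[0,0,0,1],[0,0,0,2]]'>/dev/null; python3 r.py; done
```

```text
t 22.30 yaw 63.5 Mz 0.302 j6t 0.079 |F| 6.6
t 22.50 yaw 61.5 Mz 0.315 j6t 0.079 |F| 7.9
t 22.70 yaw 59.5 Mz 0.224 j6t 0.079 |F| 7.7
t 22.90 yaw 57.5 Mz 0.244 j6t 0.079 |F| 6.6
t 23.10 yaw 55.5 Mz 0.243 j6t 0.079 |F| 6.9
t 23.30 yaw 53.5 Mz 0.273 j6t 0.080 |F| 7.8
```

```bash
for i in 1 2 3 4 5 6; do python3 -m handwheel '[[0,0,0,1],[0,0,0,2]]'>/dev/null; python3 r.py; done;  python3 -m handwheel '[[0,0,0,0],[0,0,0,0]]'>/dev/null; python3 r.py; python3 -m handwheel '[[0,0,0,0],[0,0,0,0],[0,0,0,0]]' 4 15; python3 -m handwheel '[[0,0,-3,0],[0,0,-6,0]]' >/dev/null; python3 r.py; python3 go.py .5907 -.0105 41.5 .438 -.0846 139.5
```

```text
t 23.50 yaw 51.5 Mz 0.231 j6t 0.087 |F| 6.8
t 23.70 yaw 49.5 Mz 0.354 j6t 0.093 |F| 6.8
t 23.90 yaw 47.5 Mz 0.286 j6t 0.099 |F| 8.0
t 24.10 yaw 45.5 Mz 0.284 j6t 0.105 |F| 7.4
t 24.30 yaw 43.5 Mz 0.306 j6t 0.111 |F| 7.7
t 24.50 yaw 41.5 Mz 0.304 j6t 0.117 |F| 7.7
t 24.70 yaw 41.5 Mz 0.309 j6t 0.298 |F| 8.3
clock: 25.0
tool_pos: [0.591, -0.0105, 0.1307]
tool_rot: [0.0, 0.935, 0.354, 0.0]
wrist_force: [0.1, 0.6, 0.3]
width: 0.0335
grip_force: 0.0
t 25.20 yaw 41.5 Mz -0.004 j6t -0.003 |F| 0.9
x -16.35 y -4.57 twist -98.0
```

```bash
python3 -m handwheel '[[-3.3,-0.9,0,-8],[-6.6,-1.8,0,-16],[-9.9,-2.7,0,-24],[-13.2,-3.6,0,-32],[-16.35,-4.57,0,-40]]' >/dev/null;python3 -m handwheel '[[0,0,0,-8],[0,0,0,-16],[0,0,0,-24],[0,0,0,-32],[0,0,0,-40]]' >/dev/null;python3 -m handwheel '[[0,0,0,-8],[0,0,0,-16],[0,0,0,-18],[0,0,0,-18],[0,0,0,-18]]'
python3 - <<'E'
from h import *
p=cams.camera_params("wrist");im=cams.capture("wrist");cv2.imwrite("pics/w5.png",im[:,:,::-1])
print(fitbar(p,orange(im),.438,-.0846,np.arange(120,160)))
N,L,S,C=cv2.connectedComponentsWithStats(orange(im))
for i in range(1,N):
    if S[i,4]>400: print(C[i],cv2.minAreaRect(np.argwhere(L==i)[:,::-1].astype(np.float32)))
E
python3 r.py
```

```text
clock: 26.7
tool_pos: [0.438, -0.0846, 0.1907]
tool_rot: [0.0, 0.347, 0.938, 0.0]
wrist_force: [0.6, -0.3, -0.3]
width: 0.0399
grip_force: 0.0
(np.float64(0.4377378678597931), np.float64(-0.0842143043612515), np.float64(139.96210118511442), np.float64(0.774312679524005))
[529.73433584 198.15363409] ((530.0, 194.49996948242188), (47.72370147705078, 110.30302429199219), 68.19859313964844)
[317.53453169 275.49905393] ((317.5, 276.5), (35.0, 87.0), 0.0)
[575.07391763 362.51531151] ((574.541015625, 362.0556335449219), (64.99542999267578, 24.469655990600586), 39.559669494628906)
[380.64479638 438.39932127] ((395.5, 439.5), (95.0, 53.0), 0.0)
[509.21749226 457.25464396] ((507.0, 457.5), (129.99996948242188, 16.999996185302734), 0.0)
t 26.75 yaw 139.4 Mz 0.041 j6t 0.001 |F| 1.2
```

Aligned and centred (318,276).

```bash
python3 -m handwheel '[[0,0,2,-0.5],[0,0,4,-0.5],[0,0,6,-0.5],[0,0,6,-0.5]]' >/dev/null; python3 -m handwheel '[[0,0,0,0],[0,0,0,0],[0,0,0,0],[0,0,0,0]]' 0 15 >/dev/null; python3 -m handwheel '[[0,0,0,0],[0,0,0,0]]' 0 60;python3 r.py; python3 -m handwheel '[[0,0,0,3],[0,0,0,6],[0,0,0,9],[0,0,0,11],[0,0,0,12]]' >/dev/null; python3 r.py;for i in 1 2 3 4 5 ; do python3 -m handwheel '[[0,0,0,1],[0,0,0,2]]'>/dev/null; python3 r.py; done
```

```text
clock: 27.75
tool_pos: [0.4386, -0.0852, 0.1318]
tool_rot: [0.001, 0.342, 0.94, -0.0]
wrist_force: [-1.0, -2.4, 6.9]
width: 0.0114
grip_force: 60.0
t 27.75 yaw 140.0 Mz -0.031 j6t -0.019 |F| 7.4
t 28.25 yaw 128.0 Mz 0.306 j6t 0.191 |F| 7.6
t 28.45 yaw 126.0 Mz 0.291 j6t 0.082 |F| 7.4
t 28.65 yaw 124.0 Mz 0.287 j6t 0.082 |F| 8.8
t 28.85 yaw 122.0 Mz 0.271 j6t 0.082 |F| 7.7
t 29.05 yaw 120.0 Mz 0.286 j6t 0.082 |F| 8.5
t 29.25 yaw 118.0 Mz 0.203 j6t 0.082 |F| 7.8
```

```bash
for i in 1 2 3 4 5 6 ; do python3 -m handwheel '[[0,0,0,1],[0,0,0,2]]'>/dev/null; python3 r.py; done
```

```text
t 29.45 yaw 116.0 Mz 0.255 j6t 0.082 |F| 8.2
t 29.65 yaw 114.0 Mz 0.267 j6t 0.082 |F| 7.3
t 29.85 yaw 112.0 Mz 0.272 j6t 0.082 |F| 8.7
t 30.05 yaw 110.0 Mz 0.273 j6t 0.082 |F| 8.6
t 30.25 yaw 108.0 Mz 0.314 j6t 0.082 |F| 8.7
t 30.45 yaw 106.0 Mz 0.259 j6t 0.082 |F| 8.9
```

```bash
for i in 1 2 3 4 5 6 ; do python3 -m handwheel '[[0,0,0,1],[0,0,0,2]]'>/dev/null; python3 r.py; done
```

```text
t 30.65 yaw 104.0 Mz 0.246 j6t 0.082 |F| 8.1
t 30.85 yaw 102.0 Mz 0.287 j6t 0.082 |F| 8.7
t 31.05 yaw 100.0 Mz 0.257 j6t 0.082 |F| 8.2
t 31.25 yaw 98.0 Mz 0.283 j6t 0.082 |F| 8.4
t 31.45 yaw 96.0 Mz 0.231 j6t 0.082 |F| 9.1
t 31.65 yaw 94.0 Mz 0.246 j6t 0.082 |F| 9.9
```

```bash
for i in 1 2 3 4 5 6 ; do python3 -m handwheel '[[0,0,0,1],[0,0,0,2]]'>/dev/null; python3 r.py; done
```

```text
t 31.85 yaw 92.0 Mz 0.311 j6t 0.082 |F| 9.7
t 32.05 yaw 90.0 Mz 0.279 j6t 0.082 |F| 9.8
t 32.25 yaw 88.0 Mz 0.277 j6t 0.085 |F| 9.8
t 32.45 yaw 86.0 Mz 0.282 j6t 0.091 |F| 9.3
t 32.65 yaw 84.0 Mz 0.333 j6t 0.097 |F| 10.7
t 32.85 yaw 82.0 Mz 0.270 j6t 0.103 |F| 9.4
```

```bash
python3 -m handwheel '[[0,0,0,1.5],[0,0,0,3],[0,0,0,4.2],[0,0,0,5.5]]'>/dev/null; python3 r.py; python3 -m handwheel '[[0,0,0,0],[0,0,0,0],[0,0,0,0]]'>/dev/null; python3 r.py; for i in 1 2 ; do python3 -m handwheel '[[0,0,0,2],[0,0,0,4],[0,0,0,6],[0,0,0,8],[0,0,0,10]]'>/dev/null; python3 r.py; done
```

```text
t 33.25 yaw 76.5 Mz 0.332 j6t 0.056 |F| 9.7
t 33.55 yaw 76.6 Mz 0.276 j6t 0.294 |F| 10.0
t 34.05 yaw 66.5 Mz 0.328 j6t -0.032 |F| 10.3
t 34.55 yaw 56.5 Mz 0.412 j6t -0.002 |F| 11.2
```

```bash
python3 -m handwheel '[[0,0,0,2],[0,0,0,4]]'>/dev/null; python3 r.py; for i in 1 2 3; do python3 -m handwheel '[[0,0,0,1],[0,0,0,2]]'>/dev/null; python3 r.py; done; python3 -m handwheel '[[0,0,0,0],[0,0,0,0]]'>/dev/null; python3 r.py; python3 -m handwheel '[[0,0,0,0],[0,0,0,0],[0,0,0,0]]' 4 15; python3 -m handwheel '[[0,0,-3,0],[0,0,-6,0]]' >/dev/null; python3 r.py; python3 go.py .438 -.0846 46.5 .5907 -.0105 50.5
```

```text
t 34.75 yaw 52.5 Mz 0.354 j6t 0.009 |F| 12.0
t 34.95 yaw 50.5 Mz 0.358 j6t 0.202 |F| 12.0
t 35.15 yaw 48.6 Mz 0.343 j6t 0.202 |F| 11.7
t 35.35 yaw 46.6 Mz 0.386 j6t 0.208 |F| 11.2
t 35.55 yaw 46.6 Mz 0.427 j6t 0.389 |F| 10.5
clock: 35.85
tool_pos: [0.4379, -0.0844, 0.1305]
tool_rot: [-0.0, 0.919, 0.395, 0.0]
wrist_force: [1.3, -0.4, -0.3]
width: 0.0338
grip_force: 0.0
t 36.05 yaw 46.5 Mz 0.025 j6t -0.004 |F| 0.4
x 15.89 y 5.98 twist -4.0
```

```bash
python3 -m handwheel '[[0,0,2,-5],[0,0,4,-11],[0,0,6,-11]]' >/dev/null; python3 -m handwheel '[[0,0,0,0],[0,0,0,0],[0,0,0,0]]' 0 20 >/dev/null; python3 -m handwheel '[[0,0,0,0],[0,0,0,0]]' 0 60 >/dev/null;python3 r.py; python3 -m handwheel '[[0,0,0,3],[0,0,0,6],[0,0,0,9],[0,0,0,11]]' >/dev/null; python3 r.py;for i in 1 2 3 4 5 6 7; do python3 -m handwheel '[[0,0,0,1.2]]'>/dev/null; python3 r.py; done
```

```text
t 36.85 yaw 57.5 Mz -0.017 j6t 0.022 |F| 5.9
t 37.25 yaw 46.4 Mz 0.443 j6t 0.123 |F| 6.8
t 37.35 yaw 45.3 Mz 0.377 j6t 0.260 |F| 7.0
t 37.45 yaw 44.1 Mz 0.364 j6t 0.179 |F| 7.4
t 37.55 yaw 42.9 Mz 0.396 j6t 0.178 |F| 6.2
t 37.65 yaw 41.7 Mz 0.441 j6t 0.182 |F| 6.2
t 37.75 yaw 40.5 Mz 0.409 j6t 0.185 |F| 6.9
t 37.85 yaw 39.3 Mz 0.404 j6t 0.189 |F| 5.9
t 37.95 yaw 38.1 Mz 0.406 j6t 0.193 |F| 6.2
```

```bash
for i in 1 2 3; do python3 -m handwheel '[[0,0,0,1.3]]'>/dev/null; python3 r.py; done; python3 -m handwheel '[[0,0,0,0],[0,0,0,0]]'>/dev/null; python3 r.py; python3 -m handwheel '[[0,0,0,0],[0,0,0,0],[0,0,0,0]]' 4 15 >/dev/null; python3 -m handwheel '[[0,0,-3,0],[0,0,-6,0]]' >/dev/null; python3 r.py; python3 go.py .438 -.0846 34.2 .5907 -.0105 50
```

```text
t 38.05 yaw 36.8 Mz 0.371 j6t 0.168 |F| 7.1
t 38.15 yaw 35.5 Mz 0.442 j6t 0.182 |F| 6.9
t 38.25 yaw 34.2 Mz 0.464 j6t 0.186 |F| 6.3
t 38.45 yaw 34.3 Mz 0.405 j6t 0.422 |F| 5.8
t 38.95 yaw 34.2 Mz 0.040 j6t -0.004 |F| 1.1
x 16.79 y 2.45 twist -15.8
```

```bash
python3 -m handwheel '[[4.2,0.6,0,-4],[8.4,1.2,0,-8],[12.6,1.8,0,-12],[16.79,2.45,0,-15.8]]' >/dev/null;python3 -m handwheel '[[0,0,0,0],[0,0,0,0]]' >/dev/null
python3 r.py
python3 - <<'E'
from h import *
p=cams.camera_params("wrist");im=cams.capture("wrist")
print(fitbar(p,orange(im),.5907,-.0105,np.arange(30,70)))
E
python3 -m handwheel '[[0,0,2.5,0],[0,0,5,0],[0,0,6,0]]' >/dev/null; python3 -m handwheel '[[0,0,0,0],[0,0,0,0],[0,0,0,0]]' 0 20 >/dev/null; python3 -m handwheel '[[0,0,0,0],[0,0,0,0]]' 0 60;python3 r.py; for i in 1 2; do python3 -m handwheel '[[0,0,0,2.5],[0,0,0,5],[0,0,0,7.5],[0,0,0,10]]' >/dev/null; python3 r.py;done
```

```text
t 39.55 yaw 50.0 Mz -0.005 j6t -0.013 |F| 0.4
(np.float64(0.5906620658520851), np.float64(-0.010509332158516977), np.float64(51.337763780811294), np.float64(0.7791836734693878))
clock: 40.4
tool_pos: [0.5911, -0.0101, 0.1323]
tool_rot: [0.0, 0.906, 0.423, 0.001]
wrist_force: [-2.9, 1.8, 6.5]
width: 0.0117
grip_force: 60.0
t 40.40 yaw 50.0 Mz 0.013 j6t 0.014 |F| 7.3
t 40.80 yaw 40.0 Mz 0.294 j6t -0.148 |F| 7.2
t 41.20 yaw 30.0 Mz 0.254 j6t -0.122 |F| 6.3
```

```bash
for i in 1 2; do python3 -m handwheel '[[0,0,0,2],[0,0,0,4],[0,0,0,6],[0,0,0,8],[0,0,0,10]]' >/dev/null; python3 r.py;done; for i in 1 2 3 4 5 6; do python3 -m handwheel '[[0,0,0,1.2]]'>/dev/null; python3 r.py; done
```

```text
t 41.70 yaw 20.0 Mz 0.347 j6t -0.001 |F| 6.6
t 42.20 yaw 10.0 Mz 0.380 j6t 0.029 |F| 5.4
t 42.30 yaw 8.8 Mz 0.393 j6t 0.260 |F| 7.1
t 42.40 yaw 7.6 Mz 0.439 j6t 0.186 |F| 6.4
t 42.50 yaw 6.4 Mz 0.358 j6t 0.185 |F| 6.2
t 42.60 yaw 5.2 Mz 0.417 j6t 0.189 |F| 5.8
t 42.70 yaw 4.0 Mz 0.401 j6t 0.192 |F| 6.5
t 42.80 yaw 2.8 Mz 0.464 j6t 0.196 |F| 6.1
```

```bash
for i in 1 2 3; do python3 -m handwheel '[[0,0,0,1.3]]'>/dev/null; python3 r.py; done; python3 -m handwheel '[[0,0,0,0],[0,0,0,0]]'>/dev/null; python3 r.py; python3 -m handwheel '[[0,0,0,0],[0,0,0,0],[0,0,0,0]]' 4 15 >/dev/null; python3 -m handwheel '[[0,0,-3,0],[0,0,-6,0]]' >/dev/null; python3 r.py; python3 go.py .5907 -.0105 -1.1 .4773 .0288 74
```

```text
t 42.90 yaw 1.5 Mz 0.439 j6t 0.171 |F| 6.7
t 43.00 yaw 0.2 Mz 0.452 j6t 0.185 |F| 6.8
t 43.10 yaw -1.1 Mz 0.457 j6t 0.190 |F| 6.5
t 43.30 yaw -1.0 Mz 0.430 j6t 0.425 |F| 5.7
t 43.80 yaw -1.1 Mz -0.002 j6t -0.001 |F| 0.6
x -11.41 y -3.71 twist -75.1
```

```bash
python3 -m handwheel '[[-2.3,-0.7,0,-8],[-4.6,-1.4,0,-16],[-6.9,-2.1,0,-24],[-9.2,-2.9,0,-32],[-11.41,-3.71,0,-40]]' >/dev/null;python3 -m handwheel '[[0,0,0,-8],[0,0,0,-16],[0,0,0,-24],[0,0,0,-32],[0,0,0,-35]]' >/dev/null;python3 -m handwheel '[[0,0,0,0],[0,0,0,0]]' >/dev/null
python3 r.py
python3 - <<'E'
from h import *
print(state()["tool_pos"])
p=cams.camera_params("wrist");im=cams.capture("wrist")
print(fitbar(p,orange(im),.4773,.0288,np.arange(55,95)))
E
```

```text
t 45.00 yaw 73.8 Mz -0.027 j6t -0.031 |F| 0.8
[0.47717098 0.02877067 0.19053738]
(np.float64(0.47730005289550476), np.float64(0.028777181408917857), np.float64(72.86707832141579), np.float64(0.782964782964783))
```

```bash
python3 -m handwheel '[[0,0,2.5,0],[0,0,5,0],[0,0,6,0]]' >/dev/null; python3 -m handwheel '[[0,0,0,0],[0,0,0,0],[0,0,0,0]]' 0 20 >/dev/null; python3 -m handwheel '[[0,0,0,0],[0,0,0,0]]' 0 60;python3 r.py; for i in 1 2; do python3 -m handwheel '[[0,0,0,2.5],[0,0,0,5],[0,0,0,7.5],[0,0,0,10]]' >/dev/null; python3 r.py;done;  for i in 1 2; do python3 -m handwheel '[[0,0,0,2],[0,0,0,4],[0,0,0,6],[0,0,0,8],[0,0,0,10]]' >/dev/null; python3 r.py;done; for i in 1 2 3 4 5 6; do python3 -m handwheel '[[0,0,0,1.2]]'>/dev/null; python3 r.py; done
```

```text
clock: 45.85
tool_pos: [0.4774, 0.0291, 0.1319]
tool_rot: [-0.0, 0.799, 0.601, 0.0]
wrist_force: [-4.0, 0.8, 6.4]
width: 0.0113
grip_force: 60.0
t 45.85 yaw 73.9 Mz 0.037 j6t 0.007 |F| 7.6
t 46.25 yaw 63.8 Mz 0.286 j6t -0.148 |F| 7.2
t 46.65 yaw 53.8 Mz 0.368 j6t -0.125 |F| 6.7
t 47.15 yaw 43.9 Mz 0.332 j6t -0.004 |F| 7.4
t 47.65 yaw 33.9 Mz 0.336 j6t 0.026 |F| 6.9
t 47.75 yaw 32.7 Mz 0.393 j6t 0.257 |F| 5.7
t 47.85 yaw 31.5 Mz 0.405 j6t 0.183 |F| 5.7
t 47.95 yaw 30.3 Mz 0.391 j6t 0.182 |F| 6.0
t 48.05 yaw 29.1 Mz 0.393 j6t 0.186 |F| 5.7
t 48.15 yaw 27.9 Mz 0.384 j6t 0.189 |F| 5.6
t 48.25 yaw 26.7 Mz 0.410 j6t 0.193 |F| 5.9
```

```bash
for i in 1 2 3 4; do python3 -m handwheel '[[0,0,0,1.3]]'>/dev/null; python3 r.py; done; python3 -m handwheel '[[0,0,0,0],[0,0,0,0]]'>/dev/null; python3 r.py; python3 -m handwheel '[[0,0,0,0],[0,0,0,0],[0,0,0,0]]' 4 15 >/dev/null; python3 -m handwheel '[[0,0,-3,0],[0,0,-6,0]]' >/dev/null; python3 r.py; python3 go.py .4773 .0288 21.5 .5512 -.1237 59
```

```text
t 48.35 yaw 25.4 Mz 0.388 j6t 0.168 |F| 6.3
t 48.45 yaw 24.1 Mz 0.418 j6t 0.182 |F| 6.7
t 48.55 yaw 22.8 Mz 0.422 j6t 0.187 |F| 6.1
t 48.65 yaw 21.5 Mz 0.417 j6t 0.190 |F| 5.3
t 48.85 yaw 21.6 Mz 0.431 j6t 0.426 |F| 6.2
t 49.35 yaw 21.5 Mz 0.004 j6t -0.002 |F| 0.8
x 1.29 y 16.90 twist -37.5
```

```bash
python3 -m handwheel '[[0.3,4.2,0,-8],[0.6,8.4,0,-16],[0.9,12.6,0,-24],[1.29,16.9,0,-32],[1.29,16.9,0,-37.5]]' >/dev/null;python3 -m handwheel '[[0,0,0,0],[0,0,0,0],[0,0,0,0]]' >/dev/null
python3 r.py
python3 - <<'E'
from h import *
print(state()["tool_pos"])
p=cams.camera_params("wrist");im=cams.capture("wrist")
print(fitbar(p,orange(im),.5512,-.1237,np.arange(40,80)))
E
```

```text
t 50.15 yaw 59.0 Mz 0.016 j6t 0.015 |F| 0.6
[ 0.55078393 -0.12297935  0.19048292]
(np.float64(0.5512016274658509), np.float64(-0.12351387926232285), np.float64(57.72546064244919), np.float64(0.8007349938750511))
```

```bash
python3 -m handwheel '[[0,0,2.5,0],[0,0,5,0],[0,0,6,0]]' >/dev/null; python3 -m handwheel '[[0,0,0,0],[0,0,0,0],[0,0,0,0]]' 0 20 >/dev/null; python3 -m handwheel '[[0,0,0,0],[0,0,0,0]]' 0 60;python3 r.py; for i in 1 2; do python3 -m handwheel '[[0,0,0,2.5],[0,0,0,5],[0,0,0,7.5],[0,0,0,10]]' >/dev/null; python3 r.py;done;  for i in 1 2; do python3 -m handwheel '[[0,0,0,2],[0,0,0,4],[0,0,0,6],[0,0,0,8],[0,0,0,10]]' >/dev/null; python3 r.py;done; for i in 1 2 3 4 5 6; do python3 -m handwheel '[[0,0,0,1.2]]'>/dev/null; python3 r.py; done
```

```text
clock: 51.0
tool_pos: [0.5517, -0.1236, 0.1322]
tool_rot: [0.0, 0.87, 0.492, 0.001]
wrist_force: [-2.5, 2.2, 6.2]
width: 0.0115
grip_force: 60.0
t 51.00 yaw 59.0 Mz 0.002 j6t 0.010 |F| 7.1
t 51.40 yaw 48.9 Mz 0.326 j6t -0.148 |F| 6.4
t 51.80 yaw 38.9 Mz 0.376 j6t -0.123 |F| 6.4
t 52.30 yaw 29.0 Mz 0.357 j6t -0.003 |F| 6.0
t 52.80 yaw 19.0 Mz 0.370 j6t 0.028 |F| 6.0
t 52.90 yaw 17.8 Mz 0.407 j6t 0.259 |F| 5.7
t 53.00 yaw 16.6 Mz 0.395 j6t 0.184 |F| 5.7
t 53.10 yaw 15.4 Mz 0.384 j6t 0.183 |F| 5.5
t 53.20 yaw 14.2 Mz 0.350 j6t 0.187 |F| 6.1
t 53.30 yaw 13.0 Mz 0.371 j6t 0.191 |F| 5.9
t 53.40 yaw 11.8 Mz 0.430 j6t 0.194 |F| 5.5
```

```bash
for i in 1 2 3 4; do python3 -m handwheel '[[0,0,0,1.3]]'>/dev/null; python3 r.py; done; python3 -m handwheel '[[0,0,0,0],[0,0,0,0]]'>/dev/null; python3 r.py; python3 -m handwheel '[[0,0,0,0],[0,0,0,0],[0,0,0,0]]' 4 15 >/dev/null; python3 -m handwheel '[[0,0,-3,0],[0,0,-6,0],[0,0,-10,0],[0,0,-10,0],[0,0,-10,0]]'; python3 r.py
python3 - <<'E'
from h import *
a=cams.capture("scene");b=cams.capture("side")
cv2.imwrite("pics/end.png",np.hstack([a[100:400,120:580],b[100:400,130:470]])[:,:,::-1])
E
```

```text
t 53.50 yaw 10.5 Mz 0.353 j6t 0.170 |F| 5.2
t 53.60 yaw 9.2 Mz 0.387 j6t 0.183 |F| 5.4
t 53.70 yaw 7.9 Mz 0.389 j6t 0.188 |F| 5.5
t 53.80 yaw 6.6 Mz 0.449 j6t 0.192 |F| 5.1
t 54.00 yaw 6.7 Mz 0.454 j6t 0.427 |F| 5.4
clock: 54.8
tool_pos: [0.552, -0.124, 0.2319]
tool_rot: [0.0, 0.998, 0.057, 0.001]
wrist_force: [-0.8, 0.3, -1.2]
width: 0.0403
grip_force: 0.0
t 54.80 yaw 6.6 Mz -0.010 j6t 0.002 |F| 1.5
```

View pics/end.png

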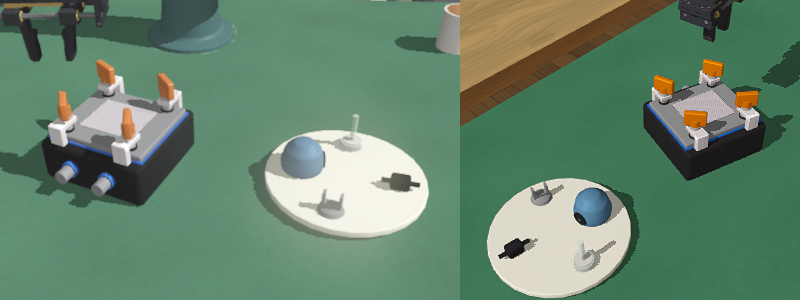

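The arm is clear above the box, all four knobs are turned, and the things on the turntable are undisturbed. Handing in.

```bash
python3 -c "
from bench import env
print(env.job_done())"
```

```text
the job is handed in; nothing more can be done
None
```

The job is handed in at about 55 s: all four knobs were nipped at about 0.30 N m crosswise, then tightened crosswise to about 0.42–0.43 N m; one (nearest the base on the right, at x 0.438, y -0.085) first stopped at about 0.39 and I re-gripped and finished it before moving on. The turntable things were left alone.

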